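# Lock a cutting disc into its spring magazine

### The arm

A 6-joint arm with a two-finger parallel gripper is mounted at the origin on the work surface; the furniture and walls round the work are solid. World frame = base frame: x ahead of the robot, y to its left, z up, the work surface at z = 0. Lengths are in m, angles in rad, forces in N, time in s.
With the tool pointing down it reaches from about 0.35 to 0.775 m from the base axis. Payload 5.5 kg.
Tool frame: the origin (TCP) lies between the finger pads; the fingertips stand 8 mm ahead of it and the grasp point (between the pads) lies 11 mm behind it; z points along the fingers, y is the line along which they close (so a half turn about z gives the same grasp; the last joint's range is limited). The gripper opens to 85 mm and grips with 20 to 120 N. Pads are 22 mm wide; open, the fingers measure 114 mm over their backs; the gripper's body (76 mm by 85 mm) begins 54 mm behind the grasp point. The pads swing forward as they close: fully open they stand 13 mm farther back than shut.
Start: joints at [-1.331, 0.313, 0.046, 1.304, 0, 1.431], TCP at [0.213, -0.534, 0.239] pointing down, gripper open.
Joint ranges: [-2.76, 2.76], [-0.86, 1.69], [-1.03, 1.26], [-2.2, 2.34], [-1.47, 1.5], [-3.14, 3.14]. Speed limits (rad/s): [2.57, 2.57, 3.14, 3.14, 3.14, 3.14].

### API

Orientations are given as a unit quaternion [w, x, y, z].
In Python, from rig import sense, camera, close_job gives the robot as it stands.
- The arm moves only by the shell command python3 -m jog 'ROWS' [FORCE]. ROWS is JSON, a list of rows, each a list of 5 numbers: the finger opening in cm, from 0 to 8.54, then the shift along the tool's x, y, z in cm, then the turn about the tool's z in degrees. A call has 1 to 12 rows; each row is the pose to reach, as a shift and turn from the pose commanded when the call began, along the tool's axes at that moment; what a row does not reach only later rows make up. A row lasts 1/12 s, in which the tool goes at most 41.7 mm and 7.16 degrees, less where a joint would pass 70% of its speed; a pose out of reach is approached as far as the arm can. A call with a gripper value outside its range is refused whole. The fingers move at their own pace and stop on an object; FORCE is the grip in N (left out, the last holds). Time passes only in rows, so rows that repeat a pose let the fingers close. It gives the time, the measured TCP pose, the force, the opening and the grip force at its end, in the units of the state.
- sense(): the state, without advancing time (a new reading comes with each control period).
- camera(name): name is "scene" or "top"; returns a dict with "image" (384x512x3 uint8, red, green, blue), "range_z" (384x512 float32, m along the optical axis (not along the pixel's ray), 0 where there is no reading), "intrinsics" (3x3 intrinsics, pixels), "rvec" (rotation vector, rad) and "tvec" (3), from world to camera coordinates, as OpenCV has them. Camera axes: x right, y down, z forward; pixel columns grow to the right and rows downward; lengths in m; the calibration is good to about 2 mm. A picture is of the moment at which its call begins.
- close_job(): hands the job in; it is judged then, once.
The state is a dict: "time": time; "qpos": joint angles; "qd": joint speeds; "effort": joint torques, N m; "ee_pos": TCP position; "orientation": TCP orientation; "wrist_force": force on the tool from outside, world axes, zero at the start; "torque": the same for the moment, N m; "finger_gap": finger opening in m; "gripper_force": force on a finger pad.
Only numpy, scipy, OpenCV 4.12 (cv2) and the standard library are available. Lean on these libraries where they do the work, as an engineer would, in place of code of your own. Each camera call takes 0.05 s, during which the arm holds its last target. There are 200 camera calls.

### The job

Load the vegetable-cutter disc into the round magazine with its ear in the ear slot, so that it rests on the spring follower. Then fit the lid with its pointer at the open mark, press it down against the spring and turn it clockwise until its pointer faces the closed mark, so that the lid stays locked down when you let go. Leave the carton, the timer and the two steel cups as they stand.

Things in the scene. Friction and masses are not known exactly. Their poses are not given: they have to be found in the camera images.
- magazine: Round aluminium pot, 110 mm across, 54 mm high, fixed to the table (four foot lugs, 5 mm high, reach 68 mm from the axis). Origin: centre of its underside; z up. Angles about its z, anticlockwise from above, from +x: closed mark 180 deg, open mark 240 deg, ear slot 0 deg, two gaps for lid lugs 150 and 330 deg. Lugs go down the gaps and turn clockwise (from above) under hooks
- lug_gap (a point): the gap at 150 deg, 45 mm from the axis, at the top of the steel hook ring (ring z = 49 to 54 mm, 84 mm opening). Both gaps are 20 mm wide at their inner edge. Under the ring lies the lug channel, 102 mm across, z = 40 to 49 mm; stops in it end a clockwise turn 5 to 11 deg beyond the closed mark
- closed_mark (a point): the raised dark bar, 12 by 3.5 mm, on top of the hook ring, 48.5 mm from the magazine's axis: the lid's pointer faces it when locked
- open_mark (a point): the small round dark dot on top of the hook ring, 48.5 mm from the axis, 60 deg anticlockwise (from above) of the closed mark: with the lid's pointer here its lugs lie over the gaps
- ear_slot (a point): middle of the ear slot's mouth, 35.5 mm from the axis, across from the closed mark, at the top (z = 40 mm) of the white inner sleeve. The sleeve's bore is 64 mm; the slot is 14 mm wide and reaches out to 38.5 mm from the axis
- follower (a joint): spring follower, a grey plate 58 mm across inside the sleeve; value in m, 0 at its upper end (its top then at z = 36 mm of the magazine), growing as it is pressed down, 0.015 at the bottom; it pushes up with 4.5 N at 0 and 0.5 N more per mm. With the locked lid over the disc it stands at about 0.008
- cutting_disc: Steel cutting disc, about 120 g: plate 60 mm across, 5 mm thick, with one ear, 10 mm wide, that reaches 36.5 mm from the axis along its +x, and a hexagonal hub on top. Origin: centre of the underside; z up. At rest on the raised follower, ear in the slot, its underside is at z = 36 mm of the magazine
- disc_ear (a point): outer end of the disc's ear, on its +x axis, half way through its thickness
- disc_hub (a point): centre of the top of the disc's hexagonal hub: 22 mm across flats (25.4 over corners), z = 5 to 25 mm of the disc; its flats face 30, 90, 150 deg and so on about z from the disc's +x
- locking_lid: Bell-shaped steel lid, about 160 g, black hexagonal hub on top. Origin: centre of the underside of its hollow skirt (56 mm across, bore 48 mm, roof at z = 28 mm: room for the disc's hub). Loose on the disc its origin is at about z = 41 mm of the magazine; locked, lugs up against the hooks, 33 mm; lugs on the channel's bottom, 29 mm. It turns only while pressed below 33 mm
- lid_lug (a point): outer end of one of the lid's two lugs (12 mm wide, z = 11 to 16 mm of the lid), 48.5 mm from the axis along its +y; the other is along -y. Between them runs a flange 75 mm across
- lid_hub (a point): centre of the top of the lid's hub: hexagon 24 mm across flats (27.7 over corners), z = 28 to 50 mm of the lid; its flats face 30, 90, 150 deg and so on about z from the lid's +x
- lid_pointer (a point): outer end of the lid's pointer ridge, 38.5 mm from its axis along its +x, 17.5 mm above its underside
- carton: bystander: carton 42 x 62 x 126 mm, upright; origin: centre of the underside
- timer: bystander: wind-up kitchen timer, 66 mm across, 48 mm high; origin: centre of the underside
- cup_left: bystander: small steel cup, 64 mm across, 36 mm high, on the robot's left; origin: centre of the underside
- cup_right: bystander: small steel cup, 64 mm across, 36 mm high, on the robot's right; origin: centre of the underside
Mind the look-alikes: they are no part of the job. What is shaped like the cutting_disc but green is not meant.

How it is judged:
On the way, in this order (a step that is already met when the one before it is completed fails the run):
1. the disc rests on the follower with its ear in the ear slot (z of cutting_disc in the frame of magazine below 0.0385 m and horizontal distance between disc_ear and ear_slot below 0.006 m and horizontal distance between cutting_disc and magazine below 0.004 m), for 0.2 s.
2. the lid, its pointer within about 12 degrees of the open mark, presses the disc down against the spring by at least 6 mm (value of joint follower above 0.006 m and horizontal distance between lid_pointer and open_mark below 0.0145 m and z of locking_lid in the frame of magazine below 0.035 m).
At the end, for the whole second after the job is handed in: The disc lies in the magazine with its ear in the ear slot (within 6 mm), held down by the lid so that the follower is pressed in by 6 to 12 mm; the lid is level, centred within 5 mm, down under the hooks, its pointer within 9 mm (about 13 degrees) of facing the closed mark, let go and at rest (horizontal distance between disc_ear and ear_slot below 0.006 m and z of cutting_disc in the frame of magazine below 0.032 m and value of joint follower between 0.006 and 0.012 m and horizontal distance between locking_lid and magazine below 0.005 m and z of locking_lid in the frame of magazine between 0.027 and 0.0355 m and angle between locking_lid's own z axis and vertical below 0.07 rad and x of lid_pointer in the frame of magazine below -0.03 m and y of lid_pointer in the frame of magazine between -0.009 and 0.009 m and linear speed of each of locking_lid, cutting_disc below 0.01 m/s and angular speed of locking_lid below 0.1 rad/s); the robot touches nothing.
It fails at once if the carton is shifted by more than 20 mm or tipped (distance of carton from where it was at the start of the episode above 0.02 m or angle between carton's own z axis and vertical above 0.5 rad).
It fails at once if the timer is shifted by more than 20 mm or tipped (distance of timer from where it was at the start of the episode above 0.02 m or angle between timer's own z axis and vertical above 0.5 rad).
It fails at once if a steel cup is shifted by more than 20 mm or tipped (distance of any of cup_left, cup_right from where it was at the start of the episode above 0.02 m or angle between any of cup_left, cup_right's own z axis and vertical above 0.5 rad).
It also fails if it takes over 67 s, if anything falls off the work surface, if the arm or the gripper's body presses on something with over 40 N, if the wrist force passes 120 N, or if a joint passes its speed limit or range.

## Working session

There is one attempt and no reset: what is moved stays moved. The work goes in short steps, Python scripts to look and compute and a shell command to move; the robot and the scene stay as the last step left them, time stands still between calls to the robot, and variables do not carry over. Pictures are saved under pics/ and viewed, at most 10 in all, crops included, and the job is handed in when it is done.

```bash
mkdir -p pics; ls
cat > h.py <<'E'
import numpy as np, cv2
from rig import sense, camera
def snap(n,f=None):
    c=camera(n)
    if f: cv2.imwrite('pics/'+f,c['image'][...,::-1])
    c['R']=cv2.Rodrigues(np.array(c['rvec'],float))[0]; c['t']=np.array(c['tvec'],float).ravel(); c['K']=np.array(c['intrinsics'])
    return c
def ray(c,u,v,z):
    d=c['R'].T@np.linalg.inv(c['K'])@np.array([u,v,1.]); o=-c['R'].T@c['t']
    return o+d*(z-o[2])/d[2]
def cloud(c):
    h,w=c['range_z'].shape; u,v=np.meshgrid(np.arange(w),np.arange(h))
    z=c['range_z']; p=np.stack([u*z,v*z,z],-1)@np.linalg.inv(c['K']).T
    return (p-c['t'])@c['R']
E
python3 - <<'E'
from h import *
for n in('scene','top'):
    c=snap(n,n+'0.png'); print(n,-c['R'].T@c['t'],c['K'][0,0], c['R'][2])
    np.save(n+'0.npy',c,allow_pickle=True)
s=sense();print(s)
E
```

```text
pics
scene [-0.91356763  0.72938661  0.73827397] 469.9941966117342 [ 0.79962162 -0.45282844 -0.39440039]
top [ 0.25941223 -0.04886313  1.57696744] 492.0034755366773 [ 0.10842924  0.02338494 -0.99382908]
{'time': 0.1, 'qpos': array([-1.33060138e+00,  3.13963989e-01,  4.50831045e-02,  1.30363548e+00,
       -9.36624413e-06,  1.43116415e+00]), 'qd': array([-0.00166067, -0.00276622,  0.00077616, -0.00101179, -0.0007603 ,
        0.00041557]), 'effort': array([ 1.96643618e-03, -4.81726527e+01,  2.99244440e+01,  1.27297107e-02,
       -2.12549894e-04, -4.87217861e-06]), 'ee_pos': array([ 0.21304726, -0.53357729,  0.23847217]), 'orientation': array([-8.58695181e-04,  9.82020192e-01,  1.88773946e-01, -4.79018498e-05]), 'wrist_force': array([0.53815076, 0.26569118, 0.59493441]), 'torque': array([-0.01599099,  0.02653641, -0.02458358]), 'gripper_force': 0.0, 'finger_gap': 0.085259724537744}
```

View pics/top0.png

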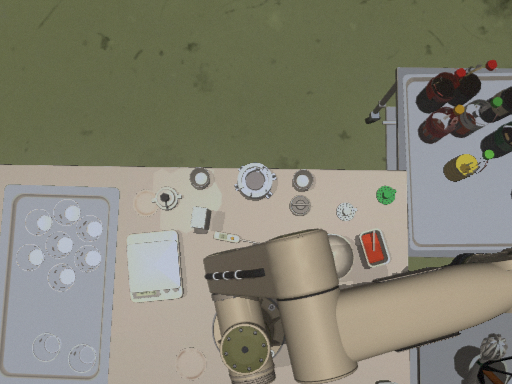

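View pics/scene0.png

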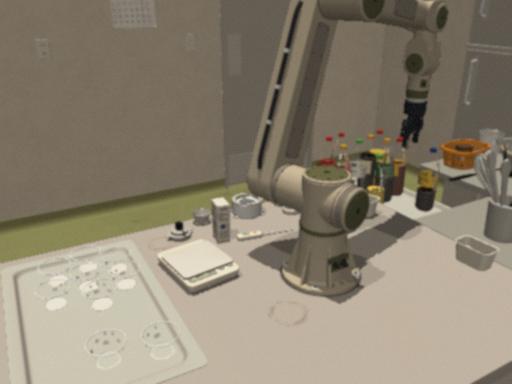

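The top view shows the magazine at (255,181), cups at (200,178) and (303,181), the lid with black hub at (167,199), the carton at (201,219) and the timer at (300,206). There are two disc shapes: grey-white at (346,211) and green at (386,195). The grey-white one fits the steel disc and the green one is excluded. I'll confirm with an enlarged crop.

Run:
```python
from h import *
c=np.load('top0.npy',allow_pickle=True).item(); im=c['image'][...,::-1]
a=cv2.resize(im[180:232,318:408],None,fx=8,fy=8,interpolation=cv2.INTER_CUBIC)[:, :720]
a=cv2.resize(im[188:232,322:402],(400,220),interpolation=cv2.INTER_CUBIC)
b=cv2.resize(im[158:202,215:295],(400,220),interpolation=cv2.INTER_CUBIC)
d=cv2.resize(im[178:222,127:207],(400,220),interpolation=cv2.INTER_CUBIC)
e=cv2.resize(im[178:222,260:340],(400,220),interpolation=cv2.INTER_CUBIC)
cv2.imwrite('pics/crops.png',np.vstack([np.hstack([a,b]),np.hstack([d,e])]))
P=cloud(c)
for n,u,v,z in(('mag',255,181,.054),('disc',346,211,.0),('green',386,195,0),('lid',167,199,.05),('cupL',200,178,.036),('cupR',303,181,.036),('timer',300,206,.048),('carton',201,214,.126)):
    print(n,ray(c,u,v,z).round(3),P[v,u].round(3))
```

```text
mag [ 0.459 -0.013  0.054] [ 0.462 -0.013  0.032]
disc [ 0.374 -0.305  0.   ] [ 0.372 -0.301  0.024]
green [ 0.428 -0.433  0.   ] [ 0.425 -0.426  0.029]
lid [0.398 0.261 0.05 ] [0.399 0.262 0.043]
cupL [0.468 0.161 0.036] [0.472 0.165 0.006]
cupR [ 0.464 -0.164  0.036] [ 0.468 -0.167  0.003]
timer [ 0.384 -0.155  0.048] [ 0.385 -0.156  0.036]
carton [0.348 0.143 0.126] [0.349 0.143 0.124]
```

View pics/crops.png

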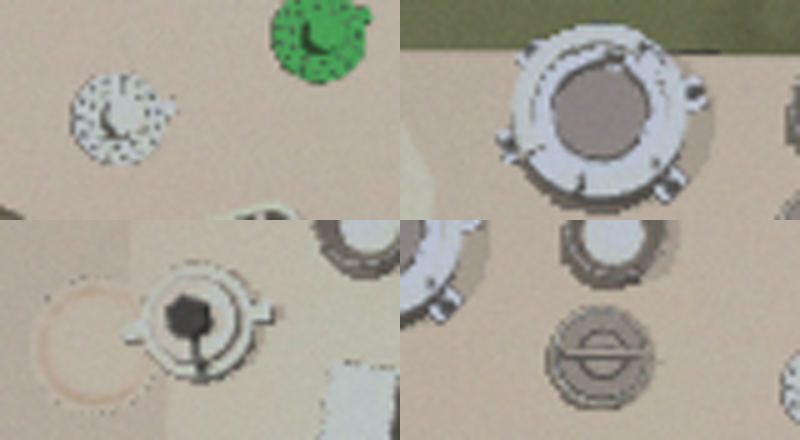

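Top-left crop confirms the grey-white steel disc at about (346,211.6), ear to the right, as the one meant; the green disc is the look-alike. On the magazine, the bar sits at the lower edge (about (251,194.5)), the dot to its lower right (about (266,190)), and the ear slot at the upper edge. The lid pointer faces down in the image. Next I'll measure more precisely.

```bash
cat >> h.py <<'E'
from scipy.optimize import least_squares
S=8
def up(c,u0,v0,u1,v1):
    return cv2.resize(c['image'][v0:v1,u0:u1],None,fx=S,fy=S,interpolation=cv2.INTER_CUBIC).astype(float)
def pix(xy,u0,v0): # upscaled crop px -> image px
    return (np.asarray(xy,float)+.5)/S-.5+[u0,v0]
def toplane(c,px,z): return np.array([ray(c,u,v,z)[:2] for u,v in px])
def circ(p,loss='soft_l1'):
    f=lambda a:np.hypot(p[:,0]-a[0],p[:,1]-a[1])-a[2]
    r=least_squares(f,[*p.mean(0),.03],loss=loss,f_scale=.001); return r.x,np.sqrt(np.mean(r.fun**2))
def biggest(m):
    cs=cv2.findContours(m.astype(np.uint8),cv2.RETR_EXTERNAL,cv2.CHAIN_APPROX_NONE)[0]
    return max(cs,key=cv2.contourArea)[:,0,:]
def deg(v): return np.degrees(np.arctan2(v[1],v[0]))
E
python3 - <<'E'
from h import *
c=np.load('top0.npy',allow_pickle=True).item()
def br(a): return a[...,2]-a[...,0]
# disc
u0,v0,u1,v1=326,194,366,230
a=up(c,u0,v0,u1,v1); d=br(a); print('disc B-R',np.percentile(d,[5,50,95]))
k=biggest(cv2.morphologyEx((d>(np.percentile(d,5)+np.percentile(d,97))/2).astype(np.uint8),cv2.MORPH_CLOSE,np.ones((15,15))))
p=toplane(c,pix(k,u0,v0),.004); x,r=circ(p); rad=np.hypot(*(p-x[:2]).T); e=p[rad>x[2]+.003]
print('disc',x.round(4),r.round(4),'ear',deg(e.mean(0)-x[:2]),rad.max())
# mag
u0,v0,u1,v1=225,152,285,210
a=up(c,u0,v0,u1,v1); d=br(a); g=a.mean(2); m=(d>-12)&(g>165)
k=biggest(m); p=toplane(c,pix(k,u0,v0),.054); x,r=circ(p); print('mag outer',x.round(4),r.round(4),np.percentile(d,[5,50,95]),np.percentile(g,[5,50,95]))
C=pix([[0,0]],0,0)
m2=((g<175)).astype(np.uint8); 
n,l,st,ce=cv2.connectedComponentsWithStats(m2)
for i in range(1,n):
    if st[i,4]>25:
        w=pix(ce[i],u0,v0); q=ray(c,*w,.054)[:2]; dd=q-x[:2]; print(w.round(1),st[i,4],'r',np.hypot(*dd).round(4),'ang',deg(dd).round(1))
u=a[int((181-v0)*S)-100:int((181-v0)*S)+100,int((255-u0)*S)-100:int((255-u0)*S)+100]
k=biggest((u.mean(2)<175)&(np.hypot(*np.meshgrid(np.arange(-100,100),np.arange(-100,100)))<98)); 
p=toplane(c,pix(k+[int((255-u0)*S)-100,int((181-v0)*S)-100],u0,v0),.038); print('bore',circ(p))
# lid
u0,v0,u1,v1=147,180,187,218
a=up(c,u0,v0,u1,v1); g=a.mean(2); k=biggest(cv2.erode((g<90).astype(np.uint8),np.ones((11,11))))
M=cv2.moments(k); w=pix([M['m10']/M['m00'],M['m01']/M['m00']],u0,v0); print('hub px',w,'lid hub',ray(c,*w,.05).round(4))
d=br(a); print('lid B-R',np.percentile(d,[5,50,95]),np.percentile(g,[5,50,95]))
P=cloud(c)[180:218,147:187].reshape(-1,3); print('lid z',np.percentile(P[:,2],[1,50,90,99]))
t=P[(P[:,2]>.045)]; print(len(t),t.mean(0))
E
```

```text
disc B-R [-26. -24.   6.]
disc [ 0.3728 -0.3027  0.0297] 0.0018 ear -76.48582542011331 0.036860198262543636
mag outer [ 0.461  -0.0151  0.0487] 0.0102 [-27. -24.  19.] [ 91.33333333 168.33333333 193.66666667]
[254.5 180.5] 188948 r 0.0032 ang 99.5
[266.1 172. ] 35 r 0.0421 ang -50.5
[243. 173.] 156 r 0.0456 ang 60.3
[267.  175.1] 366 r 0.0395 ang -64.2
[241.4 178. ] 624 r 0.0448 ang 81.5
bore (array([ 0.46535566, -0.01205573,  0.03315654]), np.float64(0.0012741282135550925))
hub px [164.55573896 197.22877012] lid hub [0.4036 0.2689 0.05  ]
lid B-R [-25. -18.  -3.] [101.65       176.33333333 185.66666667]
lid z [-0.00815064  0.00186055  0.02739755  0.05364213]
55 [0.38187614 0.2192177  0.3003782 ]
```

```bash
python3 -m jog '[[5,23.4,-15.5,10,-21.7],[5,23.4,-15.5,10,-21.7],[5,23.4,-15.5,10,-21.7],[5,23.4,-15.5,10,-21.7],[5,23.4,-15.5,10,-21.7],[5,23.4,-15.5,10,-21.7],[5,23.4,-15.5,10,-21.7],[5,23.4,-15.5,10,-21.7],[5,23.4,-15.5,16,-21.7],[5,23.4,-15.5,16,-21.7],[5,23.4,-15.5,16,-21.7],[5,23.4,-15.5,16,-21.7]]' 40
python3 - <<'E'
from h import *
c=snap('top','top1.png');s=snap('scene','scene1.png')
np.save('top1.npy',c,allow_pickle=True);np.save('scene1.npy',s,allow_pickle=True)
a=cv2.resize(c['image'][150:240,290:410][...,::-1],(480,360),interpolation=cv2.INTER_CUBIC)
b=cv2.resize(c['image'][158:202,225:285][...,::-1],(320,235),interpolation=cv2.INTER_CUBIC)
o=np.zeros((600,800,3),np.uint8);o[:360,:480]=a;o[:235,480:]=b
b=cv2.resize(s['image'][180:240,130:210][...,::-1],(320,240),interpolation=cv2.INTER_CUBIC);o[360:,:320]=b
b=cv2.resize(s['image'][180:240,220:300][...,::-1],(320,240),interpolation=cv2.INTER_CUBIC);o[360:,320:640]=b
cv2.imwrite('pics/c1.png',o)
E
```

```text
time: 1.1
ee_pos: [0.3722, -0.3028, 0.0787]
orientation: [-0.001, 0.929, 0.37, -0.001]
wrist_force: [-0.1, 0.1, -0.4]
finger_gap: 0.05
gripper_force: 0.0
```

View pics/c1.png

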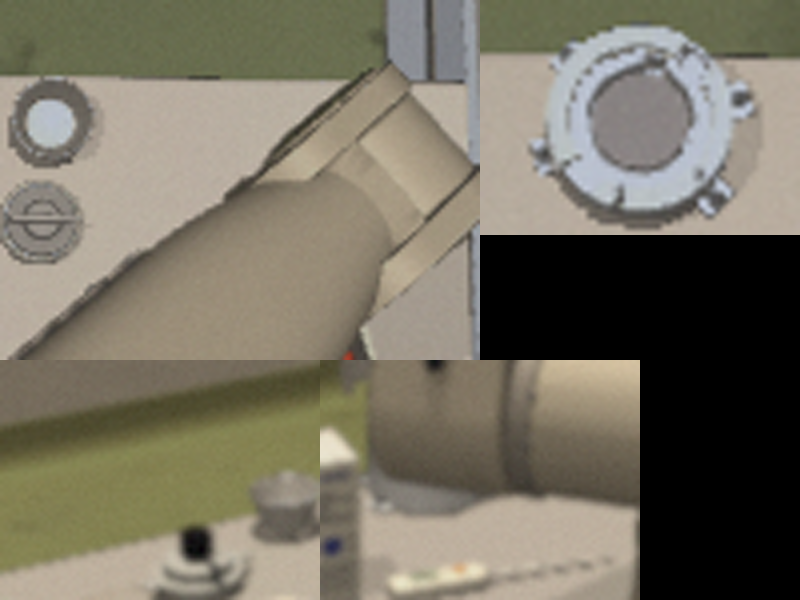

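View shows the arm covering the disc from above and the magazine clear at the top right, with the bar near the lower left of the ring and the dot at the lower right. I'll descend and centre the disc by gripping it across two pairs of flats.

```bash
python3 -m jog '[[5,0,0,3,0],[5,0,0,5,0],[5,0,0,6.3,0],[5,0,0,6.3,0],[2,0,0,6.3,0],[1,0,0,6.3,0],[1,0,0,6.3,0],[1,0,0,6.3,0],[1,0,0,6.3,0],[1,0,0,6.3,0],[1,0,0,6.3,0],[1,0,0,6.3,0]]' 20
```

```text
time: 2.2
ee_pos: [0.374, -0.3047, 0.018]
orientation: [0.002, 0.929, 0.37, 0.0]
wrist_force: [-1.1, 0.0, 7.9]
finger_gap: 0.0242
gripper_force: 20.1
```

Run:
```python
from h import *
c=np.load('top1.npy',allow_pickle=True).item()
u0,v0,u1,v1=225,152,285,210
a=up(c,u0,v0,u1,v1); g=cv2.GaussianBlur(a.mean(2),(0,0),2); d=a[...,2]-a[...,0]
# grey follower: low blue-red
x0=np.array([.4615,-.0135])
def proj(P):
    q=c['K']@(c['R']@P+c['t']); return (q[:2]/q[2]-[u0,v0]+.5)*S-.5
def samp(P,im):
    u,v=proj(P); return im[int(round(v)),int(round(u))]
for it in range(4):
  # follower/sleeve edge by radial profile (z .039), and outer edge on far side
  pts=[];out=[]
  for t in np.radians(np.arange(0,360,4)):
    e=np.array([np.cos(t),np.sin(t)])
    rr=np.arange(.024,.037,.0003); f=np.array([samp(np.r_[x0+r*e,.039],g) for r in rr]); i=np.argmax(np.gradient(f)); pts.append(x0+rr[i]*e)
    rr=np.arange(.050,.060,.0003); f=np.array([samp(np.r_[x0+r*e,.054],d) for r in rr]); f2=np.array([samp(np.r_[x0+r*e,.054],g) for r in rr])
    i=np.argmin(np.gradient(f2)); out.append(x0+rr[i]*e)
  pts=np.array(pts);out=np.array(out)
  A,ra=circ(pts);B,rb=circ(out); print('inner',A.round(4),ra.round(4),'outer',B.round(4),rb.round(4)); x0=(A[:2]+B[:2])/2
for t in range(120,280,4):
  print(t,*[int(min(samp(np.r_[x0+r*np.array([np.cos(np.radians(t)),np.sin(np.radians(t))]),.054],g) for r in(.0465,.0485,.0505))) ],end='; ')
m=((g<165)).astype(np.uint8); n,l,st,ce=cv2.connectedComponentsWithStats(m)
```

```text
inner [ 0.4645 -0.0118  0.0318] 0.0015 outer [ 0.464  -0.0117  0.0547] 0.0013
inner [ 0.465  -0.0118  0.032 ] 0.0013 outer [ 0.4639 -0.0116  0.0547] 0.0014
inner [ 0.4651 -0.0119  0.0321] 0.0014 outer [ 0.4641 -0.0118  0.0547] 0.0013
inner [ 0.4652 -0.0118  0.0321] 0.0014 outer [ 0.464  -0.0117  0.0546] 0.0015
120 189; 124 116; 128 176; 132 195; 136 195; 140 194; 144 194; 148 193; 152 191; 156 192; 160 187; 164 156; 168 87; 172 172; 176 190; 180 192; 184 191; 188 189; 192 188; 196 191; 200 191; 204 192; 208 192; 212 190; 216 192; 220 184; 224 141; 228 128; 232 180; 236 192; 240 191; 244 191; 248 192; 252 192; 256 191; 260 192; 264 192; 268 191; 272 191; 276 191;
```

```bash
python3 -m jog '[[4,0,0,-0.2,0],[5,0,0,-0.5,0],[5,0,0,-0.5,0],[5,0,0,-0.5,0],[1,0,0,-0.5,0],[1,0,0,-0.5,0],[1,0,0,-0.5,0],[1,0,0,-0.5,0],[1,0,0,-0.5,0],[1,0,0,-0.5,0]]' 20
```

```text
time: 3.03
ee_pos: [0.373, -0.3033, 0.0213]
orientation: [-0.0, 0.929, 0.37, -0.0]
wrist_force: [-0.2, -0.0, 2.4]
finger_gap: 0.024
gripper_force: 19.5
```

```bash
python3 -m jog '[[4,0,0,0,0],[4,0,0,0,-10],[4,0,0,0,-60],[4,0,0,0,-60],[4,0,0,0,-60],[4,0,0,0,-60],[4,0,0,0,-60],[4,0,0,0,-60],[4,0,0,0,-60],[4,0,0,0,-60],[4,0,0,0,-60],[3,0,0,0,-60]]' 30
python3 -m jog '[[1,0,0,0,0],[1,0,0,0,0],[1,0,0,0,0],[1,0,0,0,0],[1,0,0,0,0],[1,0,0,0,0]]' 30
```

```text
time: 4.03
ee_pos: [0.3729, -0.3033, 0.0211]
orientation: [-0.0, 0.62, 0.785, -0.0]
wrist_force: [0.5, -0.1, 0.1]
finger_gap: 0.0306
gripper_force: 0.0
time: 4.53
ee_pos: [0.373, -0.3034, 0.0213]
orientation: [0.0, 0.619, 0.785, -0.0]
wrist_force: [-1.1, -0.3, 2.1]
finger_gap: 0.024
gripper_force: 29.4
```

```bash
python3 -m jog '[[4,0,0,0,0],[4,0,0,0,6],[4,0,0,0,6],[1,0,0,0,6],[1,0,0,0,6],[1,0,0,0,6],[1,0,0,0,6],[1,0,0,0,6]]' 30
python3 -m jog '[[4,0,0,0,0],[4,0,0,0,-12],[4,0,0,0,-12],[4,0,0,0,-12],[1,0,0,0,-12],[1,0,0,0,-12],[1,0,0,0,-12],[1,0,0,0,-12],[1,0,0,0,-12]]' 30
```

```text
time: 5.2
ee_pos: [0.3731, -0.3034, 0.0214]
orientation: [0.0, 0.659, 0.752, -0.0]
wrist_force: [0.1, 0.9, 2.5]
finger_gap: 0.0242
gripper_force: 29.4
time: 5.95
ee_pos: [0.3731, -0.3034, 0.0214]
orientation: [0.0, 0.578, 0.816, -0.0]
wrist_force: [0.1, -0.1, 0.2]
finger_gap: 0.0243
gripper_force: 29.4
```

```bash
python3 -m jog '[[1,0,0,0,0],[1,0,0,-1,0],[1,0,0,-5,0],[1,0,0,-9,0],[1,24.4,18.3,-9,-57.8],[1,24.4,18.3,-9,-57.8],[1,24.4,18.3,-9,-57.8],[1,24.4,18.3,-9,-57.8],[1,24.4,18.3,-9,-57.8],[1,24.4,18.3,-9,-57.8],[1,24.4,18.3,-9,-57.8],[1,24.4,18.3,-9,-57.8]]' 50
python3 -m jog '[[1,0,0,0,0],[1,0,0,0,0],[1,0,0,0,0]]'
python3 - <<'E'
from h import *
c=snap('top');s=snap('scene');np.save('top2.npy',c,allow_pickle=True);np.save('scene2.npy',s,allow_pickle=True)
s0=np.load('scene0.npy',allow_pickle=True).item()
q=s['K']@(s['R']@np.array([.4648,-.0125,.07])+s['t']);u,v=(q[:2]/q[2]).astype(int);print(u,v)
o=np.zeros((600,800,3),np.uint8)
for i,(k,b) in enumerate(((s,(v-40,v+35,u-50,u+50)),(s0,(v-40,v+35,u-50,u+50)))):
    o[:300,400*i:400*i+400]=cv2.resize(k['image'][b[0]:b[1],b[2]:b[3]][...,::-1],(400,300),interpolation=cv2.INTER_CUBIC)
o[300:,:400]=cv2.resize(c['image'][150:225,205:305][...,::-1],(400,300),interpolation=cv2.INTER_CUBIC)
cv2.imwrite('pics/c2.png',o); print(sense()['ee_pos'],sense()['orientation'],sense()['finger_gap'],sense()['qpos'])
E
```

```text
time: 6.95
ee_pos: [0.4649, -0.0078, 0.1119]
orientation: [0.0, 0.11, 0.994, 0.001]
wrist_force: [0.5, -0.7, -0.7]
finger_gap: 0.0229
gripper_force: 49.4
time: 7.2
ee_pos: [0.464, -0.0129, 0.1114]
orientation: [-0.0, 0.117, 0.993, -0.0]
wrist_force: [-0.2, -0.4, -1.7]
finger_gap: 0.023
gripper_force: 49.4
246 193
[ 0.46399877 -0.01351832  0.11136177] [-7.39398814e-05  1.17078070e-01  9.93122693e-01 -1.92285327e-04] 0.02279835706395557 [-2.02079144e-01  1.84359519e-01 -4.52592352e-01  9.33959258e-01
 -3.95706119e-04  3.26152912e-02]
```

View pics/c2.png

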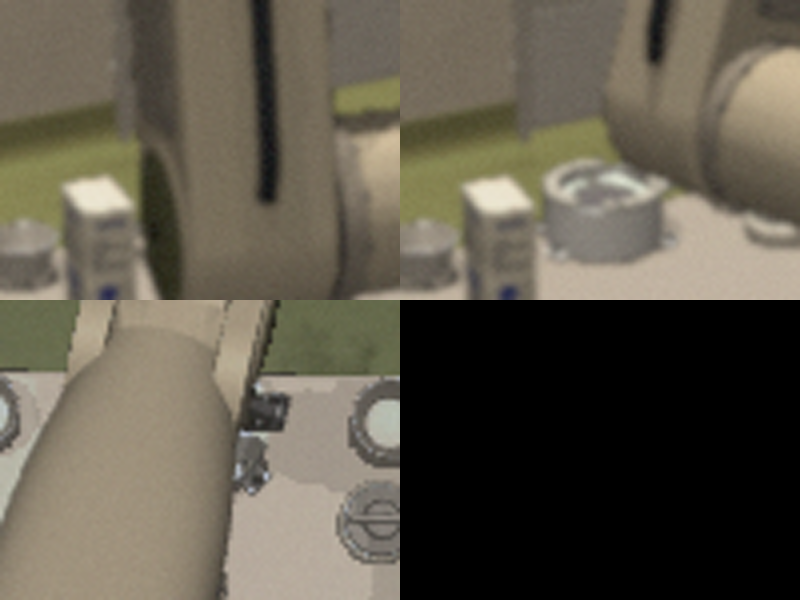

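The arm hides the disc in both views; top (255,181) and scene (246,193) are covered. The lower opening hints that the flats are seating. I'll squeeze harder to seat them.

```bash
python3 -m jog '[[0,0,0,0,0],[0,0,0,0,0],[0,0,0,0,0],[0,0,0,0,0]]' 120; python3 -c "
from rig import sense
s=sense();print(s['ee_pos'],s['finger_gap'],s['torque'])"
```

```text
time: 7.63
ee_pos: [0.4642, -0.0129, 0.1113]
orientation: [-0.0, 0.116, 0.993, -0.0]
wrist_force: [-0.2, 1.0, -0.7]
finger_gap: 0.0201
gripper_force: 117.9
[ 0.46421121 -0.01288331  0.11128199] 0.020134083177715194 [ 0.03644638  0.04027118 -0.04687295]
```

```bash
python3 -m jog '[[0,-0.05,0.05,2,-0.5],[0,-0.05,0.05,4,-0.5],[0,-0.05,0.05,4.6,-0.5],[0,-0.05,0.05,4.6,-0.5],[0,-0.05,0.05,4.6,-0.5]]' 60; python3 -m jog '[[0,0,0,0.2,0],[0,0,0,0.2,0],[0,0,0,0.2,0]]';python3 -m jog '[[0,0,0,0.2,0],[0,0,0,0.2,0],[0,0,0,0.2,0]]'
```

```text
time: 8.05
ee_pos: [0.4647, -0.012, 0.0654]
orientation: [-0.0, 0.111, 0.994, -0.0]
wrist_force: [0.7, -0.0, -0.9]
finger_gap: 0.0202
gripper_force: 117.9
time: 8.3
ee_pos: [0.4655, -0.0121, 0.064]
orientation: [0.001, 0.111, 0.994, -0.0]
wrist_force: [0.3, -0.3, -0.6]
finger_gap: 0.02
gripper_force: 117.9
time: 8.55
ee_pos: [0.4653, -0.0121, 0.0616]
orientation: [0.0, 0.111, 0.994, -0.0]
wrist_force: [0.1, 0.8, -0.5]
finger_gap: 0.0203
gripper_force: 117.9
```

```bash
for i in 1; do python3 -m jog '[[0,0,0,0.2,0],[0,0,0,0.2,0],[0,0,0,0.2,0]]';python3 -m jog '[[0,0,0,0.2,0],[0,0,0,0.2,0],[0,0,0,0.2,0]]';python3 -m jog '[[0,0,0,0.15,0],[0,0,0,0.15,0],[0,0,0,0.15,0]]'; done
```

```text
time: 8.8
ee_pos: [0.4648, -0.0119, 0.0598]
orientation: [0.0, 0.111, 0.994, -0.0]
wrist_force: [-2.5, 1.1, 6.7]
finger_gap: 0.0202
gripper_force: 119.0
time: 9.05
ee_pos: [0.4648, -0.0119, 0.0589]
orientation: [0.0, 0.111, 0.994, -0.0]
wrist_force: [-6.2, 1.1, 17.6]
finger_gap: 0.0202
gripper_force: 120.2
time: 9.3
ee_pos: [0.4645, -0.0118, 0.0579]
orientation: [0.0, 0.111, 0.994, -0.0]
wrist_force: [-9.1, 1.2, 23.1]
finger_gap: 0.0201
gripper_force: 120.9
```

```bash
python3 -m jog '[[0,0,0,-0.15,0],[0,0,0,-0.15,0]]'; python3 -c "
from rig import sense
s=sense();print(s['ee_pos'],s['wrist_force'],s['torque'])"; python3 -m jog '[[0,0.1,0,0,0],[0,0.1,0,0,0]]'; python3 -c "
from rig import sense
s=sense();print(s['ee_pos'],s['wrist_force'],s['torque'])"
```

```text
time: 9.47
ee_pos: [0.4652, -0.0119, 0.0592]
orientation: [0.001, 0.111, 0.994, -0.0]
wrist_force: [-5.3, 2.3, 17.3]
finger_gap: 0.0204
gripper_force: 119.9
[ 0.46516741 -0.01189242  0.05915767] [-5.30402009  2.33504374 17.2509852 ] [ 0.22316307  0.86546198 -0.02105751]
time: 9.63
ee_pos: [0.4652, -0.0118, 0.0593]
orientation: [0.002, 0.111, 0.994, -0.0]
wrist_force: [-3.4, 0.7, 15.2]
finger_gap: 0.0201
gripper_force: 119.9
[ 0.46517202 -0.01184238  0.05925064] [-3.35592207  0.71022497 15.18663667] [0.14136509 0.48524917 0.01804121]
```

```bash
cat > q.sh <<'E'
python3 -c "
from rig import sense
s=sense();print(s['ee_pos'].round(4),s['wrist_force'].round(1),s['torque'].round(2))"
E
python3 -m jog '[[0,0.1,0,0,0],[0,0.1,0,0,0]]' |grep time; sh q.sh
python3 -m jog '[[0,0,0,0,4],[0,0,0,0,4]]' |grep time; sh q.sh
python3 -m jog '[[0,0,0,0,-4],[0,0,0,0,-8],[0,0,0,0,-8]]' |grep time; sh q.sh
```

```text
time: 9.8
[ 0.4651 -0.0118  0.0593] [-1.4  1.3 12. ] [0.03 0.01 0.01]
time: 9.97
[ 0.4652 -0.0118  0.0594] [-1.6 -0.1 13.7] [-0.07  0.11 -0.11]
time: 10.22
[ 0.4643 -0.0119  0.0585] [ 0.9  1.8 -0.4] [ 0.19 -0.21  0.05]
```

```bash
python3 -m jog '[[0,0,0,0.1,0],[0,0,0,0.1,0],[0,0,0,0.1,0]]' |grep time; sh q.sh; python3 -m jog '[[0,0,0,0.1,0],[0,0,0,0.1,0],[0,0,0,0.1,0]]' |grep time; sh q.sh; python3 -m jog '[[0,0,0,0.1,0],[0,0,0,0.1,0],[0,0,0,0.1,0]]' |grep time; sh q.sh; python3 -m jog '[[0,0,0,0.1,0],[0,0,0,0.1,0],[0,0,0,0.1,0]]' |grep time; sh q.sh
```

```text
time: 10.47
[ 0.464  -0.0117  0.0567] [ 1.8 -0.4  3.3] [ 0.12 -0.52  0.09]
time: 10.72
[ 0.4636 -0.0116  0.0554] [3.6 0.4 4.1] [ 0.19 -0.66 -0.01]
time: 10.97
[ 0.4634 -0.0115  0.0544] [3.3 0.6 4.9] [ 0.21 -0.71  0.03]
time: 11.22
[ 0.4633 -0.0115  0.0534] [3.4 0.2 4.4] [ 0.22 -0.78  0.04]
```

```bash
python3 -m jog '[[0,0,0,-0.3,0],[2.5,0,0,-0.3,0],[4,0,0,-0.3,0],[4,0,0,-0.3,0],[4,0,0,-0.3,0],[4,0,0,-0.3,0],[4,0,0,-3,0],[4,0,0,-7,0],[4,0,0,-11,0],[4,0,0,-14,0],[4,0,0,-14,0]]' 40; python3 -m jog '[[5,10.4,26.6,0,0],[5,10.4,26.6,0,20],[5,10.4,26.6,0,40],[5,10.4,26.6,0,44],[5,10.4,26.6,0,44],[5,10.4,26.6,0,44],[5,10.4,26.6,0,44],[5,10.4,26.6,0,44],[5,10.4,26.6,0,44]]'
cat > lid.py <<'E'
from h import *
c=np.load('top0.npy',allow_pickle=True).item()
u0,v0,u1,v1=147,180,189,218
a=up(c,u0,v0,u1,v1); hsv=cv2.cvtColor(a.clip(0,255).astype(np.uint8),cv2.COLOR_RGB2HSV)
g=a.mean(2); d=a[...,2]-a[...,0]
o=np.zeros((600,800,3),np.uint8)
o[:304,:336]=a[...,::-1].clip(0,255)
o[:304,400:736]=np.clip((d*4+150),0,255)[...,None]
m=(d>-10)|(g<110); m=cv2.morphologyEx(m.astype(np.uint8),cv2.MORPH_CLOSE,np.ones((9,9)))
o[304:600,400:736]=(m*255)[:296,:,None]
C=snap('top');np.save('top3.npy',C,allow_pickle=True)
o[310:590,:390]=cv2.resize(C['image'][158:203,223:285][...,::-1],(390,280),interpolation=cv2.INTER_CUBIC)
cv2.imwrite('pics/c3.png',o)
k=biggest(m); p=toplane(c,pix(k,u0,v0),.0135); x,r=circ(p); rad=np.hypot(*(p-x[:2]).T); print('flange',x.round(4),r)
for t in np.arange(-180,180,10):
    an=np.degrees(np.arctan2(*(p-x[:2]).T[::-1])); s=abs((an-t+180)%360-180)<5; print(t,(rad[s].max()*1e3).round(1) if s.any() else 0,end='; ')
E
python3 lid.py
```

```text
time: 12.13
ee_pos: [0.466, -0.0122, 0.1994]
orientation: [0.005, 0.076, 0.997, -0.001]
wrist_force: [1.1, -0.4, -0.3]
finger_gap: 0.0402
gripper_force: 0.0
time: 12.88
ee_pos: [0.3988, 0.271, 0.1926]
orientation: [-0.001, 0.444, 0.896, 0.0]
wrist_force: [0.8, 0.1, 0.2]
finger_gap: 0.0497
gripper_force: 0.0
flange [0.4037 0.2694 0.0366] 0.004307675587091855
-180 37.4; -170 38.1; -160 38.2; -150 37.5; -140 37.8; -130 37.7; -120 37.1; -110 38.1; -100 35.7; -90 47.1; -80 47.4; -70 47.3; -60 36.0; -50 36.0; -40 36.3; -30 35.3; -20 36.4; -10 37.7; 0 37.7; 10 37.3; 20 37.4; 30 37.3; 40 35.6; 50 36.1; 60 37.6; 70 37.6; 80 37.6; 90 43.9; 100 49.8; 110 48.3; 120 36.4; 130 35.9; 140 34.1; 150 33.5; 160 36.7; 170 34.7;
```

View pics/c3.png

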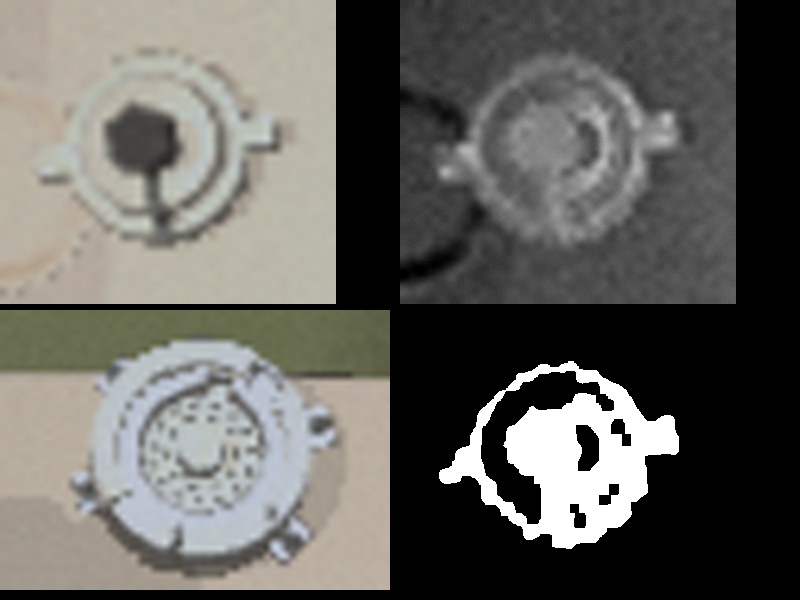

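The crop shows the disc inside the magazine (its centre at about (255,181)) with its ear at the slot at the top edge. The lid's lugs are at crop (50,165) and (265,130), and the pointer faces down at (163,225), roughly world 189.5°.

```bash
python3 -m jog '[[5,0,0,0,0],[5,0,0,0,0]]'
python3 - <<'E'
from h import *
c=np.load('top0.npy',allow_pickle=True).item()
L=toplane(c,pix([[50,165],[265,130]],147,180),.0155); print(L, deg(L[1]-L[0]),np.hypot(*(L[1]-L[0])),L.mean(0))
h=ray(c,*pix([142,138],147,180),.05); t=ray(c,*pix([163,222],147,180),.0175); print(h,t,deg(t[:2]-h[:2]))
# disc in magazine: centre vs ring
s=np.load('top3.npy',allow_pickle=True).item()
E
sh q.sh
```

```text
time: 13.1
ee_pos: [0.4003, 0.2664, 0.1928]
orientation: [-0.0, 0.444, 0.896, -0.001]
wrist_force: [-0.3, -0.3, -0.8]
finger_gap: 0.0503
gripper_force: 0.0
[[0.39668006 0.31341525]
 [0.41222171 0.22758652]] -79.73623341246265 0.08722449516797846 [0.40445088 0.27050088]
[0.4048765  0.26967702 0.05      ] [0.37447312 0.26672638 0.0175    ] -174.45681023335615
[0.4003 0.2664 0.1928] [-0.3 -0.3 -0.8] [-0.02 -0.05 -0.02]
```

```bash
python3 -m jog '[[5,0,0.48,4,20],[5,0,0.48,8,40],[5,0,0.48,10,57.2],[5,0,0.48,10,57.2],[5,0,0.48,10,57.2],[5,0,0.48,10,57.2],[5,0,0.48,10,57.2],[5,0,0.48,10,57.2],[5,0,0.48,12,57.2],[5,0,0.48,14,57.2],[5,0,0.48,14.8,57.2],[5,0,0.48,14.8,57.2]]' 30; python3 -m jog '[[3,0,0,0,0],[1,0,0,0,0],[1,0,0,0,0],[1,0,0,0,0],[1,0,0,0,0],[1,0,0,0,0],[1,0,0,0,0],[1,0,0,0,0]]' 30
```

```text
time: 14.1
ee_pos: [0.4031, 0.2681, 0.0434]
orientation: [-0.0, 0.819, 0.573, -0.002]
wrist_force: [-0.9, -0.2, 0.2]
finger_gap: 0.0498
gripper_force: 0.0
time: 14.77
ee_pos: [0.4052, 0.2703, 0.0461]
orientation: [0.0, 0.819, 0.574, 0.001]
wrist_force: [-0.2, -1.5, 6.0]
finger_gap: 0.0261
gripper_force: 30.1
```

```bash
python3 -m jog '[[4.2,0,0,-0.2,0],[4.2,0,0,-0.2,-10],[4.2,0,0,-0.2,-60],[4.2,0,0,-0.2,-60],[4.2,0,0,-0.2,-60],[4.2,0,0,-0.2,-60],[4.2,0,0,-0.2,-60],[4.2,0,0,-0.2,-60],[4.2,0,0,-0.2,-60],[4.2,0,0,-0.2,-60],[4.2,0,0,-0.2,-60],[3,0,0,-0.2,-60]]' 30; python3 -m jog '[[1,0,0,0,0],[1,0,0,0,0],[1,0,0,0,0],[1,0,0,0,0],[1,0,0,0,0],[1,0,0,0,0],[1,0,0,0,0]]' 50; sh q.sh
```

```text
time: 15.77
ee_pos: [0.4043, 0.2702, 0.0472]
orientation: [-0.0, 0.423, 0.906, 0.0]
wrist_force: [1.0, 0.3, -0.0]
finger_gap: 0.0314
gripper_force: 0.0
time: 16.35
ee_pos: [0.4045, 0.2703, 0.0476]
orientation: [0.0, 0.422, 0.906, 0.0]
wrist_force: [-2.1, 0.4, 5.2]
finger_gap: 0.0252
gripper_force: 49.1
[0.4045 0.2703 0.0476] [-2.1  0.4  5.2] [ 0.15  0.24 -0.04]
```

```bash
python3 -m jog '[[0,0,0,-1,0],[0,0,0,-5,0],[0,0,0,-9,0],[0,0,0,-13,0],[0,0,0,-15,0],[0,-25.5,-13.5,-15,-38.5],[0,-25.5,-13.5,-15,-38.5],[0,-25.5,-13.5,-15,-38.5],[0,-25.5,-13.5,-15,-38.5],[0,-25.5,-13.5,-15,-38.5],[0,-25.5,-13.5,-15,-38.5],[0,-25.5,-13.5,-15,-38.5]]' 60;  python3 -m jog '[[0,0,0,0,0],[0,0,0,0,0],[0,0,0,0,0],[0,0,0,0,0]]'; sh q.sh
```

```text
time: 17.35
ee_pos: [0.4578, 0.0205, 0.1975]
orientation: [-0.0, 0.097, 0.995, 0.0]
wrist_force: [1.6, 1.3, -1.7]
finger_gap: 0.0247
gripper_force: 59.3
time: 17.68
ee_pos: [0.4577, 0.0226, 0.1972]
orientation: [-0.0, 0.099, 0.995, 0.0]
wrist_force: [-0.1, -0.3, -1.2]
finger_gap: 0.0248
gripper_force: 59.4
[0.4577 0.0226 0.1972] [-0.1 -0.3 -1.2] [ 0.02  0.02 -0.01]
```

```bash
python3 -m jog '[[0,-1.4,-3.3,0,0],[0,-1.4,-3.3,3,0],[0,-1.4,-3.3,6,0],[0,-1.4,-3.3,8.7,0],[0,-1.4,-3.3,8.7,0],[0,-1.4,-3.3,8.7,0],[0,-1.4,-3.3,8.7,0],[0,-1.4,-3.3,8.7,0]]'; sh q.sh
python3 - <<'E'
from h import *
c=snap('top')
cv2.imwrite('pics/c4.png',cv2.resize(c['image'][140:215,205:305][...,::-1],(800,600),interpolation=cv2.INTER_CUBIC))
E
```

```text
time: 18.35
ee_pos: [0.467, -0.013, 0.1123]
orientation: [0.002, 0.099, 0.995, -0.0]
wrist_force: [0.2, 0.1, -1.4]
finger_gap: 0.0248
gripper_force: 59.6
[ 0.467  -0.013   0.1123] [ 0.2  0.1 -1.4] [ 0.02 -0.01 -0.  ]
```

```bash
python3 -m jog '[[0,0.2,0.05,0.5,0],[0,0.2,0.05,1.5,0],[0,0.2,0.05,2.0,0],[0,0.2,0.05,2.0,0],[0,0.2,0.05,2.0,0]]'|grep time; sh q.sh;python3 -m jog '[[0,0,0,0.3,0],[0,0,0,0.3,0],[0,0,0,0.3,0]]'|grep time; sh q.sh;python3 -m jog '[[0,0,0,0.2,0],[0,0,0,0.2,0],[0,0,0,0.2,0]]'|grep time; sh q.sh
```

```text
time: 18.82
[ 0.4634 -0.0126  0.0903] [-0.7  0.4 -1.3] [0.03 0.02 0.  ]
time: 19.07
[ 0.4643 -0.0127  0.0879] [-0.4 -0.1  2. ] [-0.05  0.03 -0.01]
time: 19.32
[ 0.4642 -0.0127  0.0857] [0.4 0.3 2.8] [ 0.04 -0.11  0.  ]
```

```bash
for i in 1; do python3 -m jog '[[0,0,0,0.3,0],[0,0,0,0.3,0],[0,0,0,0.3,0]]'|grep time; sh q.sh;python3 -m jog '[[0,0,0,0.25,0],[0,0,0,0.25,0],[0,0,0,0.25,0]]'|grep time; sh q.sh; python3 -m jog '[[0,0,0,0.2,0],[0,0,0,0.2,0],[0,0,0,0.2,0]]'|grep time; sh q.sh; done
```

```text
time: 19.57
[ 0.4642 -0.0127  0.0825] [ 0.8 -0.4  5.9] [-0.02 -0.2   0.05]
time: 19.82
[ 0.4642 -0.0127  0.0802] [ 1.7 -0.4  6.1] [-0.08 -0.18  0.02]
time: 20.07
[ 0.4642 -0.0127  0.0783] [1.5 0.9 6.7] [ 0.01 -0.14  0.03]
```

```bash
python3 -m jog '[[0,0,0,0,6],[0,0,0,0,12],[0,0,0,0,18],[0,0,0,0,24],[0,0,0,0,30],[0,0,0,0,30]]'; sh q.sh; python3 -m jog '[[0,0,0,0,6],[0,0,0,0,12],[0,0,0,0,18],[0,0,0,0,24],[0,0,0,0,30],[0,0,0,0,30],[0,0,0,0,30]]'; sh q.sh
```

```text
time: 20.57
ee_pos: [0.4639, -0.0126, 0.0782]
orientation: [0.0, 0.356, 0.935, 0.0]
wrist_force: [-0.3, -0.1, 7.6]
finger_gap: 0.0247
gripper_force: 60.4
[ 0.4639 -0.0126  0.0782] [-0.3 -0.1  7.6] [-0.    0.03 -0.07]
time: 21.15
ee_pos: [0.4639, -0.0126, 0.0782]
orientation: [0.0, 0.584, 0.812, 0.0]
wrist_force: [-0.7, -0.4, 6.4]
finger_gap: 0.0244
gripper_force: 60.4
[ 0.4639 -0.0126  0.0782] [-0.7 -0.4  6.4] [ 0.    0.03 -0.07]
```

```bash
python3 -m jog '[[0,0,0,0,1],[0,0,0,-0.2,1],[0,0,0,-0.2,1],[3,0,0,-0.2,1],[4.2,0,0,-0.2,1],[4.2,0,0,-0.2,1],[4.2,0,0,-0.2,1],[4.2,0,0,-3,1],[4.2,0,0,-7,1],[4.2,0,0,-11,1],[4.2,0,0,-14,1],[4.2,0,0,-14,1]]'; python3 -m jog '[[4.2,0,-15,-4,0],[4.2,0,-15,-4,0],[4.2,0,-25,-4,0],[4.2,0,-25,-4,0],[4.2,0,-25,-4,0],[4.2,0,-25,-4,0],[4.2,0,-25,-4,0],[4.2,0,-25,-4,0],[4.2,0,-25,-4,0]]'
python3 - <<'E'
from h import *
c=snap('top'); np.save('top5.npy',c,allow_pickle=True); s=snap('scene')
o=np.zeros((600,800,3),np.uint8)
o[:,:400]=cv2.resize(c['image'][155:215,235:275][...,::-1],(400,600),interpolation=cv2.INTER_CUBIC)
o[:300,400:]=cv2.resize(s['image'][160:235,200:300][...,::-1],(400,300),interpolation=cv2.INTER_CUBIC)
cv2.imwrite('pics/c5.png',o)
P=cloud(c)[165:195,243:268].reshape(-1,3); print(np.percentile(P[:,2],[50,90,97,99]))
E
```

```text
time: 22.15
ee_pos: [0.4668, -0.0131, 0.224]
orientation: [0.005, 0.591, 0.807, 0.002]
wrist_force: [1.5, -0.2, 0.3]
finger_gap: 0.042
gripper_force: 0.0
time: 22.9
ee_pos: [0.2255, -0.0883, 0.2577]
orientation: [0.001, 0.592, 0.806, 0.0]
wrist_force: [0.2, -1.1, 0.6]
finger_gap: 0.0419
gripper_force: 0.0
[0.05252715 0.06468371 0.08289484 0.08528571]
```

View pics/c5.png

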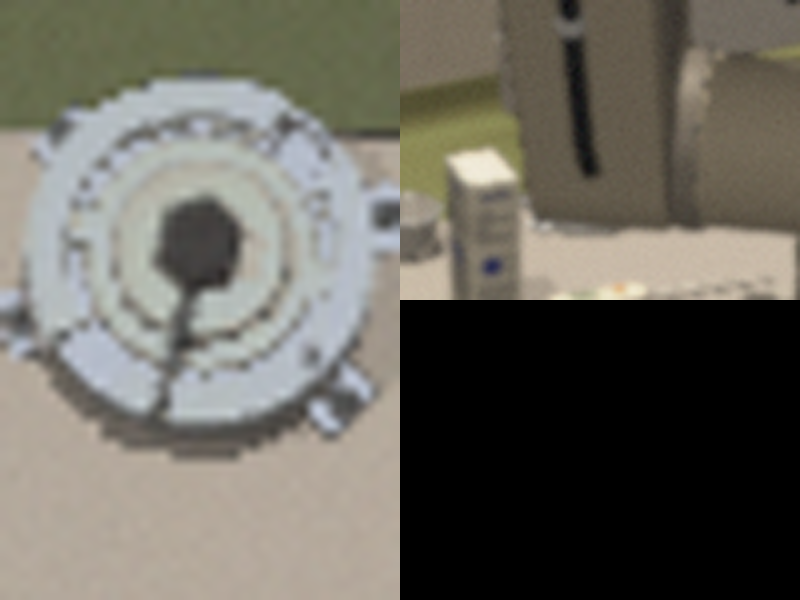

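The picture shows the lid seated and centred at about (255,179), with the pointer in line with the closed bar at about (251,195). The hub top is at z ≈ 83–85 mm, where 83 mm is expected when locked, and the arm is clear.

```bash
python3 -c "
from rig import close_job
print(close_job())"
```

```text
the job is handed in; nothing more can be done
None
```

I handed the job in at about 23 s: the disc is loaded with its ear in the slot, and the lid is pressed down, turned to the closed mark and let go. The last picture shows its pointer in line with the bar and its hub at locked height; no verdict came back.

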